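Pack and fasten the lunch carrier

TASK

Pack the open lunch carrier on the worktop: stack all the lidded steel snack boxes that are there flat and lid up in one column in the middle of its large compartment, long sides running front to back, each squarely on the one below with edges flush to within a centimetre, and put both white freezer blocks in its small compartment. Then shut the cover fully and turn the turnbutton on the front a quarter turn so that it points over the cover's lip and secures it. Leave the mug, the jar and the pepper mill where they are.

Things in the scene. Friction and masses are not known exactly. Their poses are not given: they have to be found in the camera images.
- carrier: Ivory plastic lunch carrier fixed on the worktop. Origin: centre of its underside; x from its front (latch side, nearest the robot) to the hinges, y to its left, z up. Base tray 170 (x) by 232 (y) by 60 mm high, walls 5 mm, floor 6 mm thick. A boss in the middle of the front (64 mm wide, out to x = -143 mm, 58 mm high, with a 40 mm wide pad 70 mm high beyond x = -116 mm) carries the turnbutton
- bay (a point): middle of the floor of the large compartment (160 in x by 129 mm in y), 6 mm above the worktop at x = 0, y = +45 mm of the carrier, axes as the carrier's; the column of boxes stands here. A divider 6 mm thick, top 35 mm above the worktop, parts it from the small compartment
- pocket (a point): middle of the floor of the small compartment (160 in x by 87 mm in y), 6 mm above the worktop at x = 0, y = -67.5 mm of the carrier, axes as the carrier's
- cover_hinge (a point): middle of the hinge line of the cover, at x = +85 mm, y = 0, z = 60 mm of the carrier; the line runs along the carrier's y
- cover (a joint): cover angle in rad: 0 fully shut, 1.57 upright, at most 1.8; starts open at 1.6 to 1.75. A stiff hinge holds it where it is left (3 to 5 N at the lip moves it). A shell 170 by 232 by 60 mm deep, walls 5 mm, 0.45 kg; shut, its top is 120 mm above the worktop (inside 115 mm) and the grey carrying handle along y in the middle of its top reaches 149 mm
- cover_lip (a point): on the cover's lift lip, a plate 8 mm thick, 130 mm wide, standing 28 mm out from the lower edge of its front wall. Shut, the lip points to the robot and this is the middle of its upper face, 184 mm in front of the hinge line and 8 mm above it; with the cover upright the lip points up and this face looks away from the robot. Pushing this face shuts the cover
- turnbutton (a joint): angle of the turnbutton in rad: 0 lies along the front of the carrier (released), 1.57 points front to back, over the cover's lip (secured); clockwise seen from above, range -0.1 to 1.75; it starts at -0.05 to 0.3. It stays where it is left (turning takes about 0.03 N m)
- turnbutton_grip (a point): on the upright axis of the turnbutton, a grey bar 46 mm long, 12 mm wide, 24 mm high, close above its pad, at x = -126 mm, y = 0 of the carrier. This point is 83 mm above the worktop, 12 mm above the bar's underside, 12 mm below its top. The bar lies along this point's y
- turnbutton_end (a point): on the turnbutton bar 18 mm from its axis, towards the carrier's left at joint value 0, and towards the hinges at 1.57; same height as the axis point
- deep_box1: Closed deep stainless steel snack box, 90 (x) by 60 (y) by 30 mm high, flat lid on top, about 0.20 kg; may be absent. Origin: centre of its underside, z up through the lid
- deep_box2: Closed deep stainless steel snack box, 90 (x) by 60 (y) by 30 mm high, flat lid on top, about 0.20 kg; may be absent. Origin: centre of its underside, z up through the lid
- flat_box1: Closed flat stainless steel snack box, 90 (x) by 60 (y) by 22 mm high, flat lid on top, about 0.15 kg; may be absent. Origin: centre of its underside, z up through the lid
- flat_box2: Closed flat stainless steel snack box, 90 (x) by 60 (y) by 22 mm high, flat lid on top, about 0.15 kg; may be absent. Origin: centre of its underside, z up through the lid
- block1: White plastic freezer block, a hard slab with three grey bars on top, 74 (x) by 46 (y) by 24 mm high, about 0.09 kg. Origin: centre of its underside
- block2: White plastic freezer block, a hard slab with three grey bars on top, 74 (x) by 46 (y) by 24 mm high, about 0.09 kg. Origin: centre of its underside
- mug: White mug, 80 mm across, 92 mm high; not to be disturbed. Origin: centre of its underside
- jar: Amber glass jar with a steel lid, 68 mm across, 100 mm high; not to be disturbed. Origin: centre of its underside
- mill: Dark wooden pepper mill, 54 mm across, 158 mm high; not to be disturbed. Origin: centre of its underside
Mind the look-alikes: they are no part of the job. Leave any yellow look-alike of the block2 alone. What is shaped like the flat_box2 but brown is not meant.

How it is judged:
On the way, in this order (a step that is already met when the one before it is completed fails the run):
1. every snack box there stands in one square column in the large compartment and both freezer blocks lie in the small compartment, all let go (x of deep_box1 in the frame of bay between -0.02 and 0.02 m and y of deep_box1 in the frame of bay between -0.02 and 0.02 m and z of deep_box1 in the frame of bay between -0.004 and 0.1 m and angle between each of deep_box1, deep_box2, flat_box1, flat_box2's own z axis and vertical below 0.06 rad and angle between the x axis of each of deep_box1, deep_box2, flat_box1, flat_box2 and the x axis of carrier, either way round below 0.12 rad and linear speed of each of deep_box1, deep_box2, flat_box1, flat_box2, block1, block2 below 0.03 m/s and x of deep_box2 in the frame of bay between -0.02 and 0.02 m and y of deep_box2 in the frame of bay between -0.02 and 0.02 m and z of deep_box2 in the frame of bay between -0.004 and 0.1 m and x of flat_box1 in the frame of bay between -0.02 and 0.02 m and y of flat_box1 in the frame of bay between -0.02 and 0.02 m and z of flat_box1 in the frame of bay between -0.004 and 0.1 m and x of flat_box2 in the frame of bay between -0.02 and 0.02 m and y of flat_box2 in the frame of bay between -0.02 and 0.02 m and z of flat_box2 in the frame of bay between -0.004 and 0.1 m and horizontal distance between deep_box1 and deep_box2 below 0.01 m and horizontal distance between each of deep_box1, deep_box2 and flat_box1 below 0.01 m and horizontal distance between each of deep_box1, deep_box2, flat_box1 and flat_box2 below 0.01 m and x of block1 in the frame of pocket between -0.078 and 0.078 m and y of block1 in the frame of pocket between -0.043 and 0.043 m and z of block1 in the frame of pocket between -0.006 and 0.05 m and x of block2 in the frame of pocket between -0.078 and 0.078 m and y of block2 in the frame of pocket between -0.043 and 0.043 m and z of block2 in the frame of pocket between -0.006 and 0.05 m and contact force between the fingers and deep_box1 below 0.05 N and contact force between the fingers and deep_box2 below 0.05 N and contact force between the fingers and flat_box1 below 0.05 N and contact force between the fingers and flat_box2 below 0.05 N and contact force between the fingers and block1 below 0.05 N and contact force between the fingers and block2 below 0.05 N and value of joint cover above 0.6 rad), for 0.3 s.
2. the cover is fully shut (value of joint cover below 0.05 rad), for 0.2 s.
3. the turnbutton points over the lip of the shut cover (value of joint cover below 0.05 rad and value of joint turnbutton between 1.35 and 1.76 rad), for 0.2 s.
At the end, for the whole second after the job is handed in: Boxes lid up, level, within 20 mm of the middle of the large compartment, long sides front to back (7 degrees), centres within 10 mm of one another; both blocks in the small compartment; cover shut (0.05 rad), turnbutton at 1.35 to 1.76 rad; all at rest (all of step 3 and x of deep_box1 in the frame of bay between -0.02 and 0.02 m and y of deep_box1 in the frame of bay between -0.02 and 0.02 m and z of deep_box1 in the frame of bay between -0.004 and 0.1 m and angle between each of deep_box1, deep_box2, flat_box1, flat_box2's own z axis and vertical below 0.06 rad and angle between the x axis of each of deep_box1, deep_box2, flat_box1, flat_box2 and the x axis of carrier, either way round below 0.12 rad and linear speed of each of deep_box1, deep_box2, flat_box1, flat_box2, block1, block2 below 0.03 m/s and x of deep_box2 in the frame of bay between -0.02 and 0.02 m and y of deep_box2 in the frame of bay between -0.02 and 0.02 m and z of deep_box2 in the frame of bay between -0.004 and 0.1 m and x of flat_box1 in the frame of bay between -0.02 and 0.02 m and y of flat_box1 in the frame of bay between -0.02 and 0.02 m and z of flat_box1 in the frame of bay between -0.004 and 0.1 m and x of flat_box2 in the frame of bay between -0.02 and 0.02 m and y of flat_box2 in the frame of bay between -0.02 and 0.02 m and z of flat_box2 in the frame of bay between -0.004 and 0.1 m and horizontal distance between deep_box1 and deep_box2 below 0.01 m and horizontal distance between each of deep_box1, deep_box2 and flat_box1 below 0.01 m and horizontal distance between each of deep_box1, deep_box2, flat_box1 and flat_box2 below 0.01 m and x of block1 in the frame of pocket between -0.078 and 0.078 m and y of block1 in the frame of pocket between -0.043 and 0.043 m and z of block1 in the frame of pocket between -0.006 and 0.05 m and x of block2 in the frame of pocket between -0.078 and 0.078 m and y of block2 in the frame of pocket between -0.043 and 0.043 m and z of block2 in the frame of pocket between -0.006 and 0.05 m); the robot touches nothing.
It fails at once if the mug is disturbed (moved 3 cm) (distance of mug from where it was at the start of the episode above 0.03 m).
It fails at once if the jar is disturbed (moved 3 cm) (distance of jar from where it was at the start of the episode above 0.03 m).
It fails at once if the pepper mill is disturbed (moved 3 cm) (distance of mill from where it was at the start of the episode above 0.03 m).
Of deep_box1, deep_box2, flat_box1, flat_box2 only 2 to 4 are there at a start; the rules pass over those that are not, and their reading is None.
At some moment in a run one of block1, block2 may be knocked a few centimetres aside while the robot is not near it.
Once in a run the grip may slacken for a moment while it holds something.
It also fails if it takes over 210 s, if anything falls off the work surface, if the arm or the gripper's body presses on something with over 40 N, if the wrist force passes 120 N, or if a joint passes its speed limit or range.

ROBOT

A 6-joint arm with a two-finger parallel gripper is mounted at the origin on the work surface. World frame = base frame: x ahead of the robot, y to its left, z up, the work surface at z = 0. Lengths are in m, angles in rad, forces in N, time in s.
With the tool pointing down it reaches from about 0.35 to 0.775 m from the base axis. Payload 5.5 kg.
Tool frame: the origin (TCP) lies where the fingers leave the gripper's body, on its centre line; the fingertips stand env.tip_reach ahead of it and the grasp point (between the pads) lies 54 mm ahead of it (env.tip_reach is the distance from the TCP to the fingertips, in m); z points along the fingers, y is the line along which they close (so a half turn about z gives the same grasp; the last joint's range is limited). The gripper opens to 85 mm and grips with 20 to 120 N. Pads are 22 mm wide; open, the fingers measure 114 mm over their backs; the gripper's body (76 mm by 85 mm) begins 54 mm behind the grasp point. The pads swing forward as they close: fully open they stand 13 mm farther back than shut.
Start: joints at [1.189, 0.313, 0.046, 1.304, 0, 1.431], TCP at [0.138, 0.558, 0.304] pointing down, gripper open.
Joint ranges: [-2.76, 2.76], [-0.86, 1.69], [-1.03, 1.26], [-2.2, 2.34], [-1.47, 1.5], [-3.14, 3.14]. Speed limits (rad/s): [2.57, 2.57, 3.14, 3.14, 3.14, 3.14].

INTERFACE

Orientations are given as a unit quaternion [w, x, y, z].
In Python, from workcell import status, optics, hand_in, env gives the robot as it stands.
- The arm moves only by the shell command python3 -m handwheel 'ROWS' [FORCE]. ROWS is a JSON object whose one key "deltas" holds a list of rows, each a list of 5 numbers: the opening, from -1 (shut) to 1 (fully open), then the shift along the tool's x, y, z in units of 40 mm (1.0 is 40 mm), then the turn about the tool's z in units of 10 degrees (1.0 is 10 degrees). In form: {"deltas": [[jaw, x, y, z, roll], ...]}. A call has 1 to 20 rows; each row shifts and turns the commanded pose from where the row before left it, along the tool's axes as they then stand; what a row does not reach is not made up. A row lasts 1/8 s, in which the tool goes at most 62.5 mm and 10.7 degrees, less where a joint would pass 70% of its speed; a pose out of reach is approached as far as the arm can. A call is refused whole if a number of a shift passes 1 or a number of a turn 1, either way. A call with a gripper value outside its range is refused whole. The fingers move at their own pace and stop on an object; FORCE is the grip in N (left out, the last holds). Time passes only in rows, so rows that do not move let the fingers close. It gives the time, the measured TCP pose, the force, the opening and the grip force at its end, in the units of the state.
- status.get_state(): the state, without advancing time (a new reading comes with each control period).
- optics.read_camera(name): name is "side" or "top" or "wrist"; returns a dict with "frame" (420x560x3 uint8, red, green, blue), "depth" (420x560 float32, m along the optical axis (not along the pixel's ray), 0 where there is no reading), "vfov" (degrees; the focal length in pixels is half the picture's height over the tangent of half this angle, whatever the lens; pixels are square), "cx", "cy" (the principal point, pixels), "origin" and "attitude" of the camera in the world. Camera axes: x right, y down, z forward; pixel columns grow to the right and rows downward; lengths in m; the calibration is good to about 2 mm. A picture is of the moment at which its call begins.
- hand_in(): hands the job in; it is judged then, once.
The state is a dict: "clock": time; "joint_pos": joint angles; "qvel": joint speeds; "tau": joint torques, N m; "tcp_pos": TCP position; "orientation": TCP orientation; "wrist_force": force on the tool from outside, world axes, zero at the start; "ft_torque": the same for the moment, N m; "finger_gap": finger opening in m; "grip_force": force on a finger pad.
Only numpy, scipy, OpenCV 4.12 (cv2) and the standard library are available. Lean on these libraries where they do the work, as an engineer would, in place of code of your own. Each camera call takes 0.05 s, during which the arm holds its last target. There are 200 camera calls.

## Working session

There is one attempt and no reset: what is moved stays moved. The work goes in short steps, Python scripts to look and compute and a shell command to move; the robot and the scene stay as the last step left them, time stands still between calls to the robot, and variables do not carry over. Pictures are saved under pics/ and viewed, at most 14 in all, crops included, and the job is handed in when it is done.

```bash
ls; mkdir -p pics; cat > h.py <<'E'
import numpy as np, cv2
from scipy.spatial.transform import Rotation as R
from workcell import status, optics, env
def cam(n):
    c=optics.read_camera(n); 
    f=210/np.tan(np.radians(c['vfov'])/2); q=np.array(c['attitude'])
    A=R.from_quat(q[[1,2,3,0]]).as_matrix() if q.size==4 else q.reshape(3,3)
    d=c['depth']; v,u=np.mgrid[:420,:560]
    P=np.stack([(u-c['cx'])/f*d,(v-c['cy'])/f*d,d],-1)@A.T+np.array(c['origin'])
    P[d==0]=np.nan
    return c['frame'],P
def save(n,img,s=1): cv2.imwrite(f'pics/{n}.png',cv2.resize(img[...,::-1],None,fx=s,fy=s,interpolation=cv2.INTER_CUBIC))
def tool():
    s=status.get_state(); q=np.array(s['orientation']); return s,R.from_quat(q[[1,2,3,0]]).as_matrix()
E
python3 - <<'E'
from h import *
s,M=tool(); print(s,M.round(3),env.tip_reach)
f,P=cam('top'); save('top1',f,1.42); np.save('top.npy',P)
f,P=cam('side'); save('side1',f,1.42)
E
```

```text
pics
{'clock': 0.0, 'joint_pos': array([ 1.18939935e+00,  3.13979985e-01,  4.49713499e-02,  1.30355651e+00,
       -1.41060451e-05,  1.43117380e+00]), 'qvel': array([ 0.00035589, -0.00130725,  0.00058508, -0.00077241,  0.00058256,
       -0.00129462]), 'tau': array([-2.62278618e-04, -4.80628395e+01,  2.98530829e+01,  1.96012377e-02,
       -1.29947698e-04,  1.86490303e-05]), 'tcp_pos': array([0.13755622, 0.55792387, 0.30301722]), 'orientation': array([-2.20985241e-04,  1.20592950e-01,  9.92701646e-01, -8.56385704e-04]), 'wrist_force': array([-0.52728733,  0.69939528, -0.27776188]), 'ft_torque': array([0.07860964, 0.02024477, 0.02869288]), 'grip_force': 0.0, 'finger_gap': 0.08507822920987797} [[-0.971  0.239 -0.001]
 [ 0.239  0.971 -0.002]
 [ 0.    -0.002 -1.   ]] 0.0726
```

View pics/top1.png

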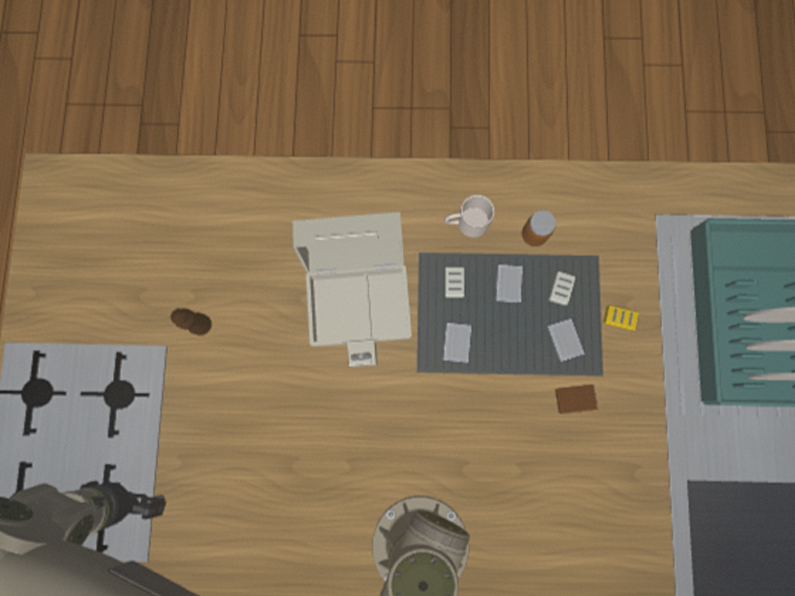

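View pics/side1.png

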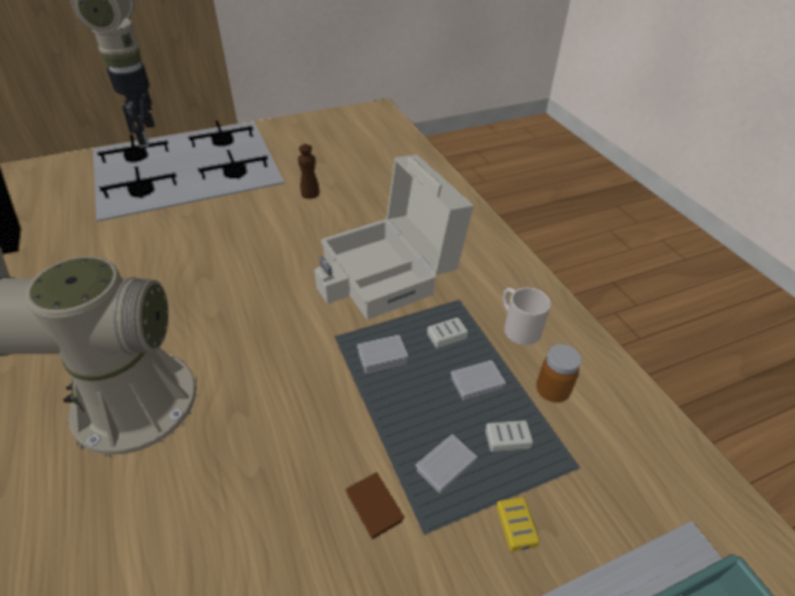

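The top view shows the carrier at (358,305), and the mug and jar behind at (476,216) and (539,228). The mill is at (190,321).

- **Steel boxes:** the candidates are (458,342), (510,283) and (566,340). They fit because they are grey steel; the brown slab at (576,398) does not.
- **Freezer blocks:** the candidates are (455,282) and (562,288). They fit because they are white; the yellow one at (622,318) does not.

I'll confirm these in a crop and measure.

```bash
cat >> h.py <<'E'
def rect(P,z0,z1,ctr,r=0.075):
    """top-surface rectangle of points with z0<z<z1 near ctr: centre, sides, yaw of long side (deg), median z"""
    m=(P[...,2]>z0)&(P[...,2]<z1)&(np.hypot(P[...,0]-ctr[0],P[...,1]-ctr[1])<r)
    n,l=cv2.connectedComponents(m.astype(np.uint8)); 
    k=1+np.argmax([(l==i).sum() for i in range(1,n)]); p=P[l==k]
    zt=np.median(p[:,2]); p=p[np.abs(p[:,2]-zt)<0.006]
    (c,s,a)=cv2.minAreaRect((p[:,:2]*1000).astype(np.float32))
    if s[0]<s[1]: a+=90
    return np.round(c,1),np.round(sorted(s),1),round((a+90)%180-90,1),round(zt*1000,1),len(p)
E
python3 - <<'E'
from h import *
P=np.load('top.npy')
I=cv2.imread('pics/top1.png')[240:420,410:650]; cv2.imwrite('pics/crop1.png',cv2.resize(I,None,fx=3.3,fy=3.3,interpolation=cv2.INTER_CUBIC))
g=lambda u,v:P[int(v/1.42),int(u/1.42)]
for n,u,v in [('mat',490,330),('A',458,342),('B',510,283),('C',566,340),('b1',448,282),('b2',556,290),('mug',476,216),('jar',542,220),('mill',199,324),('carfloor',340,310),('fl',312,343),('fr',409,337),('bl',310,272),('br',404,268),('boss',362,347),('btn',361,356),('covtopL',294,220),('covtopR',400,214)]:
    p=g(u,v); print(n,(p*1000).round(),end=' ')
    if n in('A','B','C','b1','b2'): print(rect(P,0.012,0.06,p))
    else: print()
E
```

```text
mat [ 503. -161.    6.] 
A [472. -80.  27.] (array([468.2, -79.5]), array([59.9, 89.7]), -5.4, np.float64(28.7), 435)
B [ 618. -209.   18.] (array([ 616.6, -206.7]), array([60.6, 89.9]), -3.8, np.float64(20.5), 418)
C [ 481. -339.   22.] (array([ 480.3, -341. ]), array([62.2, 89.8]), 19.3, np.float64(20.2), 447)
b1 [617. -55.  29.] (array([618.2, -73.3]), array([42.4, 74.9]), 0.5, np.float64(22.9), 265)
b2 [ 601. -318.   23.] (array([ 606.8, -336.6]), array([46.8, 74. ]), -16.5, np.float64(21.9), 267)
mug [ 792. -128.    2.] 
jar [ 757. -271.   98.] 
mill [497. 532.  67.] 
carfloor [547. 209.   1.] 
fl [459. 266.  58.] 
fr [477.  36.  60.] 
bl [628. 276.  67.] 
br [645.  52.  56.] 
boss [451. 148.  60.] 
btn [429. 145.  95.] 
covtopL [779. 334.   0.] 
covtopR [726.  61. 219.]
```

View pics/crop1.png

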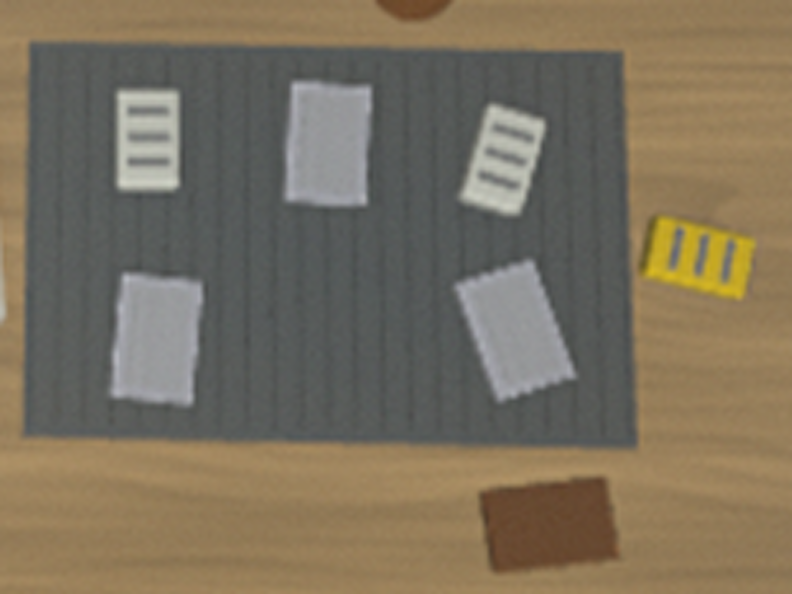

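The crop confirms three steel boxes and two white blocks, plus the yellow and brown look-alikes. A is the deep box (top 29 mm); B and C are flat (20 mm). Next I'll move over the carrier and measure it.

```bash
cat >> h.py <<'E'
def plan(x,y,ztcp,phi=None):
    """mm, deg (world angle of tool y, mod 180). prints roll then shifts, in move units"""
    s,M=tool(); p=s['tcp_pos']*1000; a=np.degrees(np.arctan2(M[1,1],M[0,1])); d=0 if phi is None else (phi-a+90)%180-90
    N=R.from_euler('z',d,degrees=True).as_matrix()@M
    v=N.T@(np.array([x,y,ztcp])-p)/40
    print('at',p.round(1),'phi',round(a,1),'q6',s['joint_pos'][5].round(2),'gap',round(s['finger_gap']*1000,1),'t',round(s['clock'],1),'| roll',round(-d/10,2),'shift',v.round(3))
E
python3 -c "
from h import *
plan(500,150,380,94.5)"
```

```text
at [137.6 558.  303.1] phi 76.1 q6 1.43 gap 85.4 t 0.1 | roll -1.84 shift [ -8.232 -10.882  -1.907]
```

```bash
python3 -m handwheel '{"deltas":[[1,0,0,-0.95,-0.92],[1,0,0,-0.95,-0.92],[1,-0.7,-0.9,0,0],[1,-0.7,-0.9,0,0],[1,-0.7,-0.9,0,0],[1,-0.7,-0.9,0,0],[1,-0.7,-0.9,0,0],[1,-0.7,-0.9,0,0],[1,-0.7,-0.9,0,0],[1,-0.7,-0.9,0,0],[1,-0.7,-0.9,0,0],[1,-0.7,-0.9,0,0],[1,-0.7,-0.9,0,0],[1,-0.53,-0.9,0,0],[1,0,0,0,0]]}' && python3 - <<'E'
from h import *
f,P=cam('wrist'); save('w1',f,1.42); np.save('w1.npy',P); print(np.nanmin(P.reshape(-1,3),0),np.nanmax(P.reshape(-1,3),0))
E
```

```text
clock: 1.98
tcp_pos: [0.5015, 0.1516, 0.3789]
orientation: [-0.001, -0.038, 0.999, -0.0]
wrist_force: [0.2, -0.2, -0.3]
finger_gap: 0.0856
grip_force: 0.0
[ 0.28920115 -0.23148624 -0.00371228] [0.91316439 0.58493138 0.39544502]
```

View pics/w1.png

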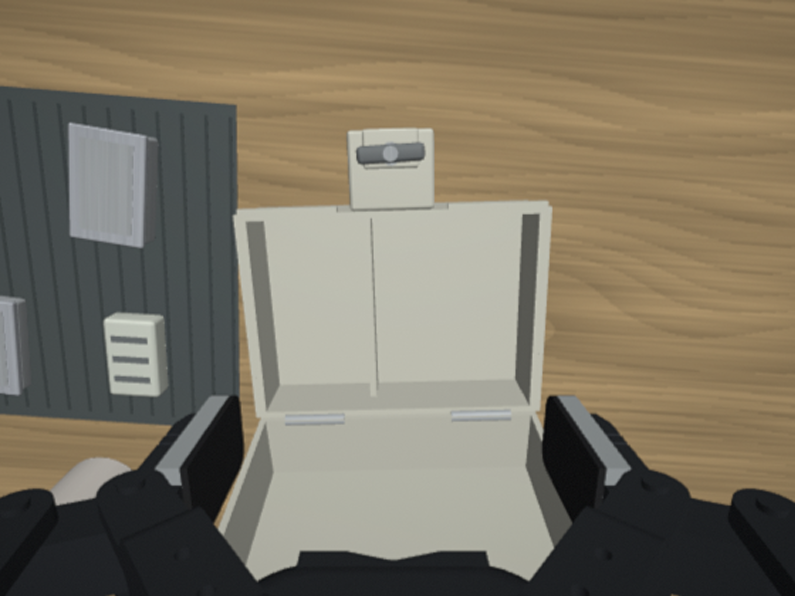

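Picture w1 shows the carrier from above. Its rim corners are at (236,213) and (550,203) in front and about (258,415) and (541,410) behind. The turnbutton, centred at (390,153), lies almost along the front.

```bash
python3 - <<'E'
from h import *
from scipy.optimize import minimize
P=np.load('w1.npy')
# rim points incl. boss: fit carrier pose by matching rim mask
Q=P.reshape(-1,3); Q=Q[(Q[:,2]>.053)&(Q[:,2]<.066)&(Q[:,0]>.38)&(Q[:,0]<.68)&(Q[:,1]>0)&(Q[:,1]<.32)]; q=Q[:,:2]*1000
def body(t):
    a=np.radians(t[2]); d=q-t[:2]; return np.c_[d@[np.cos(a),np.sin(a)],d@[-np.sin(a),np.cos(a)]]
def cost(t):
    b=body(t); d=np.minimum(abs(85-2.5-abs(b[:,0])),abs(116-2.5-abs(b[:,1])))
    d=np.maximum(0,d-2.5); boss=(b[:,0]<-80)&(abs(b[:,1])<36)
    d=np.where(boss,0,d); 
    return np.minimum(d,10).mean()
t=min((minimize(cost,[555+dx,156,a],method='Nelder-Mead') for dx in(-8,0,8) for a in (0,3,6)),key=lambda r:r.fun); print(t.x,t.fun,len(q)); 
b=body(t.x)
for s in(1,-1):
    m=(s*b[:,1]>100)&(abs(b[:,0])<70); print('side',s,np.percentile(s*b[m,1],[2,98]).round(1))
m=(b[:,0]<-60)&(abs(b[:,1])>45)&(abs(b[:,1])<100); print('front',np.percentile(b[m,0],[2,98]).round(1))
m=(b[:,0]<-92); print('boss y',np.percentile(b[m,1],[1,99]).round(1),'x',b[m,0].min())
# button
B=P.reshape(-1,3); m=(B[:,2]>.085)&(B[:,2]<.1)&(B[:,0]<.46)&(B[:,0]>.40)&(abs(B[:,1]-.15)<.05); print('btn',cv2.minAreaRect((B[m,:2]*1000).astype(np.float32)),B[m,2].mean())
t=t.x;a=np.radians(t[2]);Rm=np.array([[np.cos(a),-np.sin(a)],[np.sin(a),np.cos(a)]])
for n,v in dict(bay=(0,45),pocket=(0,-67.5),btn=(-126,0),lip=(-99,0)).items(): print(n,(Rm@v+t[:2]).round(1))
print(rect(P,.012,.06,(.468,-.0795)),rect(P,.012,.06,(.618,-.073)))
C=B[(B[:,2]>.12)&(B[:,0]>.6)&(B[:,0]<.8)&(abs(B[:,1]-.17)<.12)]; print('cover pts',len(C), C.mean(0) if len(C) else '')
plan(468,-79.5,200,84.6)
E
```

```text
[553.53611467 157.56137846   5.67019084] 3.5082271673588656 13505
side 1 [110.8 119.9]
side -1 [110.6 119.7]
front [-90.2 -81.1]
boss y [-31.9  31.2] x -143.999109466208
btn ((427.2254333496094, 144.80245971679688), (11.950393676757812, 45.68474578857422), 8.052168846130371) 0.09426993682087781
bay [549.1 202.3]
pocket [560.2  90.4]
btn [428.2 145.1]
lip [455.  147.8]
(array([470.1, -80.1]), array([61.1, 89.9]), -5.0, np.float64(29.2), 4347) (array([619.8, -73.6]), array([46.3, 73.9]), 0.3, np.float64(23.4), 2004)
cover pts 6405 [0.69540516 0.16517198 0.13850844]
at [500.5 152.7 379.1] phi 94.4 q6 0.07 gap 85.2 t 2.0 | roll 0.98 shift [ 0.255 -5.856  4.477]
```

```bash
python3 -m handwheel '{"deltas":[[1,0,0,0,0.98],[1,0.03,-0.84,0.5,0],[1,0.03,-0.84,0.6,0],[1,0.03,-0.84,0.6,0],[1,0.03,-0.84,0.6,0],[1,0.03,-0.84,0.6,0],[1,0.04,-0.83,0.6,0],[1,0.04,-0.83,0.6,0],[1,0,0,0.2,0],[1,0,0,0,0]]}' && python3 - <<'E'
from h import *
P=np.load('w1.npy'); t=(552.5,157.4,5.67)
Q=P.reshape(-1,3); q=Q[(Q[:,2]>.055)&(Q[:,2]<.064)][:,:2]*1000; a=np.radians(5.67); d=q-t[:2]
b=np.c_[d@[np.cos(a),np.sin(a)],d@[-np.sin(a),np.cos(a)]]
for s in(1,-1):
    m=(abs(s*b[:,1]-115)<7)&(abs(b[:,0])<65); k=np.polyfit(b[m,0],b[m,1],1); print(s,np.degrees(k[0]),k[1])
m=(abs(b[:,0]+85)<8)&(abs(b[:,1])>45)&(abs(b[:,1])<100); k=np.polyfit(b[m,1],b[m,0],1); print('f',-np.degrees(k[0]),k[1])
f,P=cam('wrist'); print(rect(P,.012,.06,(.469,-.08))); plan(469.5,-80,84,84.8)
E
```

```text
clock: 3.28
tcp_pos: [0.469, -0.0776, 0.2076]
orientation: [-0.001, 0.045, 0.999, 0.001]
wrist_force: [0.4, 0.6, 1.4]
finger_gap: 0.0853
grip_force: 0.0
1 0.20671798733162203 115.10737480069176
-1 0.19290533333398466 -114.72896675198947
f 0.2353752922290744 -84.59521677025775
(array([469.8, -80.8]), array([60.1, 89.7]), -5.3, np.float64(29.3), 9928)
at [469.5 -77.6 208.2] phi 84.8 q6 -0.24 gap 85.4 t 3.3 | roll 0.0 shift [-0.005 -0.061  3.106]
```

```bash
python3 -m handwheel '{"deltas":[[1,0,-0.07,0.8,0],[1,0,0,0.8,0],[1,0,0,0.8,0],[1,0,0,0.7,0],[-0.2,0,0,0,0],[-0.2,0,0,0,0],[-0.2,0,0,0,0],[-0.2,0,0,0,0]]}' 40 && python3 -c "
from h import *
plan(547.8,202.4,210,95.9)"
```

```text
clock: 4.32
tcp_pos: [0.47, -0.0816, 0.0849]
orientation: [0.001, 0.046, 0.999, -0.0]
wrist_force: [-0.8, 0.1, 2.5]
finger_gap: 0.0589
grip_force: 45.0
at [470.  -81.6  84.9] phi 84.8 q6 -0.25 gap 58.9 t 4.3 | roll -1.11 shift [-2.671  6.862 -3.121]
```

```bash
python3 -m handwheel '{"deltas":[[-0.2,0,0,-0.8,0],[-0.2,0,0,-0.8,-0.55],[-0.2,0,0,-0.8,-0.56],[-0.2,0,0,-0.7,0],[-0.2,-0.33,0.86,0,0],[-0.2,-0.33,0.86,0,0],[-0.2,-0.33,0.86,0,0],[-0.2,-0.33,0.86,0,0],[-0.2,-0.33,0.86,0,0],[-0.2,-0.33,0.86,0,0],[-0.2,-0.34,0.86,0,0],[-0.2,-0.35,0.84,0,0],[-0.2,0,0,0,0],[-0.2,0,0,0,0]]}' 60 && python3 - <<'E'
from h import *
plan(547.8,202.4,92,95.9)
f,P=cam('wrist'); save('w2',f,1.42); np.save('w2.npy',P)
E
```

```text
clock: 6.08
tcp_pos: [0.5471, 0.202, 0.2077]
orientation: [-0.0, -0.051, 0.999, -0.0]
wrist_force: [-0.0, -0.4, -2.7]
finger_gap: 0.0585
grip_force: 70.4
at [547.1 202.  207.7] phi 95.9 q6 0.11 gap 58.5 t 6.1 | roll -0.0 shift [-0.022  0.009  2.892]
```

View pics/w2.png

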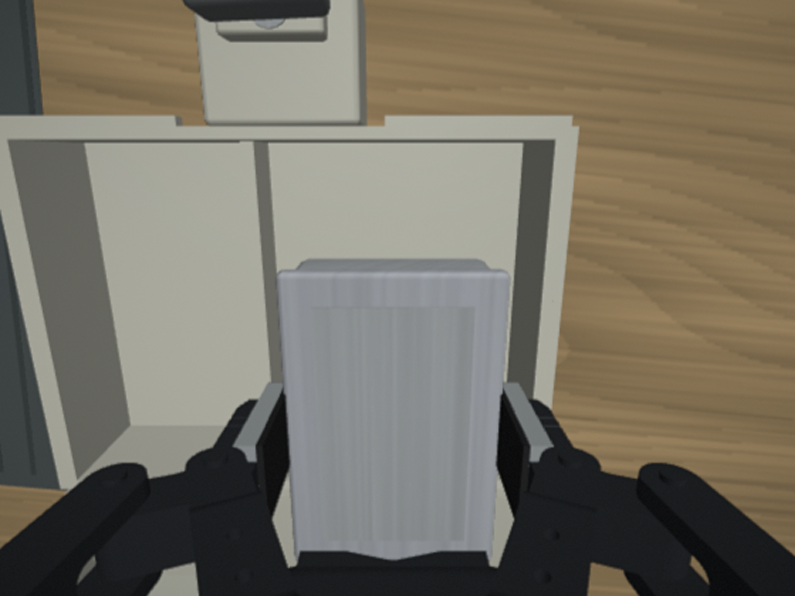

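The box is held squarely at (393,415), above the large compartment. I'll lower it now.

```bash
python3 -m handwheel '{"deltas":[[-0.2,-0.02,0.01,0.8,0],[-0.2,0,0,0.8,0],[-0.2,0,0,0.8,0],[-0.2,0,0,0.3,0],[-0.2,0,0,0.2,0],[-0.2,0,0,0,0],[0.65,0,0,0,0],[0.65,0,0,0,0],[0.65,0,0,0,0]]}' && python3 -m handwheel '{"deltas":[[0.65,0,0,-0.6,0],[0.65,0,0,-0.9,0],[0.65,0,0,-0.9,0],[1,0,0,-0.6,0],[1,0,0,0,0]]}' && python3 - <<'E'
from h import *
f,P=cam('wrist'); print(rect(P,.025,.045,(.548,.202))); plan(617,-207,210,86)
f,P=cam('top');print(rect(P,.012,.06,(.617,-.207)))
E
```

```text
clock: 7.25
tcp_pos: [0.5488, 0.2029, 0.0927]
orientation: [0.001, -0.051, 0.999, 0.0]
wrist_force: [-0.2, 0.3, 0.0]
finger_gap: 0.0702
grip_force: 0.0
clock: 7.88
tcp_pos: [0.5496, 0.2031, 0.2145]
orientation: [0.003, -0.051, 0.999, 0.001]
wrist_force: [0.7, -0.1, 0.2]
finger_gap: 0.0857
grip_force: 0.0
(array([549.2, 203.2]), array([60.2, 89.6]), 5.7, np.float64(35.3), 9917)
at [548.8 202.9 212.8] phi 95.9 q6 0.11 gap 85.6 t 7.9 | roll 0.99 shift [ -2.415 -10.104   0.072]
(array([ 616.6, -206.5]), array([60.7, 91.7]), -3.1, np.float64(20.9), 405)
```

```bash
python3 -m handwheel '{"deltas":[[1,0,-0.5,-0.3,0.5],[1,0,-0.9,0,0.45],[1,0,-0.9,0,0],[1,0,-0.9,0,0],[1,0,-0.9,0,0],[1,0,-0.9,0,0],[1,-0.4,-0.9,0,0],[1,-0.4,-0.9,0,0],[1,-0.4,-0.9,0,0],[1,-0.4,-0.9,0,0],[1,-0.4,-0.9,0.2,0],[1,-0.4,-0.6,0.1,0],[1,0,0,0,0],[1,0,0,0,0]]}' && python3 - <<'E'
from h import *
f,P=cam('wrist'); r=rect(P,.010,.05,(.617,-.207)); print(r); plan(*r[0],78.5,90+r[2])
E
```

```text
clock: 9.72
tcp_pos: [0.6236, -0.2059, 0.2104]
orientation: [-0.001, 0.032, 0.999, 0.001]
wrist_force: [0.2, 0.7, -0.6]
finger_gap: 0.0855
grip_force: 0.0
(array([ 618.6, -207.6]), array([60.1, 89.6]), -3.6, np.float64(21.3), 9346)
at [ 623.8 -205.6  211. ] phi 86.4 q6 -0.38 gap 85.2 t 9.8 | roll -0.0 shift [ 0.119 -0.061  3.313]
```

```bash
python3 -m handwheel '{"deltas":[[1,0.12,-0.06,0.8,0],[1,0,0,0.8,0],[1,0,0,0.8,0],[1,0,0,0.7,0],[1,0,0,0.2,0],[1,0,0,0,0],[-0.2,0,0,0,0],[-0.2,0,0,0,0],[-0.2,0,0,0,0],[-0.2,0,0,0,0]]}' 60 && python3 -c "
from h import *
plan(549.2,203.2,215,95.8)"
```

```text
clock: 11.02
tcp_pos: [0.6207, -0.2091, 0.0821]
orientation: [0.002, 0.032, 0.999, -0.001]
wrist_force: [-0.7, 0.8, 7.3]
finger_gap: 0.058
grip_force: 65.1
at [ 620.7 -209.1   82.1] phi 86.3 q6 -0.38 gap 58.0 t 11.0 | roll -0.95 shift [ 0.725 10.432 -3.336]
```

```bash
python3 -m handwheel '{"deltas":[[-0.2,0,0,-0.8,0],[-0.2,0,0,-0.9,-0.5],[-0.2,0,0,-0.9,-0.45],[-0.2,0.4,0.9,-0.8,0],[-0.2,0.33,0.9,0,0],[-0.2,0,0.9,0,0],[-0.2,0,0.9,0,0],[-0.2,0,0.9,0,0],[-0.2,0,0.9,0,0],[-0.2,0,0.9,0,0],[-0.2,0,0.9,0,0],[-0.2,0,0.9,0,0],[-0.2,0,0.9,0,0],[-0.2,0,0.9,0,0],[-0.2,0,0.53,0,0],[-0.2,0,0,0,0],[-0.2,0,0,0,0]]}' && python3 - <<'E'
from h import *
plan(549.2,203.2,118,95.8)
f,P=cam('wrist'); save('w3',f,1.42); np.save('w3.npy',P)
for z in((.12,.19),): print(rect(P,*z,(.549,.203)))
E
```

```text
clock: 13.15
tcp_pos: [0.5481, 0.2028, 0.2159]
orientation: [0.0, -0.051, 0.999, -0.0]
wrist_force: [0.8, -0.2, -2.5]
finger_gap: 0.0581
grip_force: 65.2
at [548.1 202.8 215.9] phi 95.8 q6 0.12 gap 58.1 t 13.2 | roll 0.0 shift [-0.028  0.009  2.448]
(array([546.2, 202.9]), array([85.4, 90.5]), 5.9, np.float64(155.2), 30479)
```

View pics/w3.png

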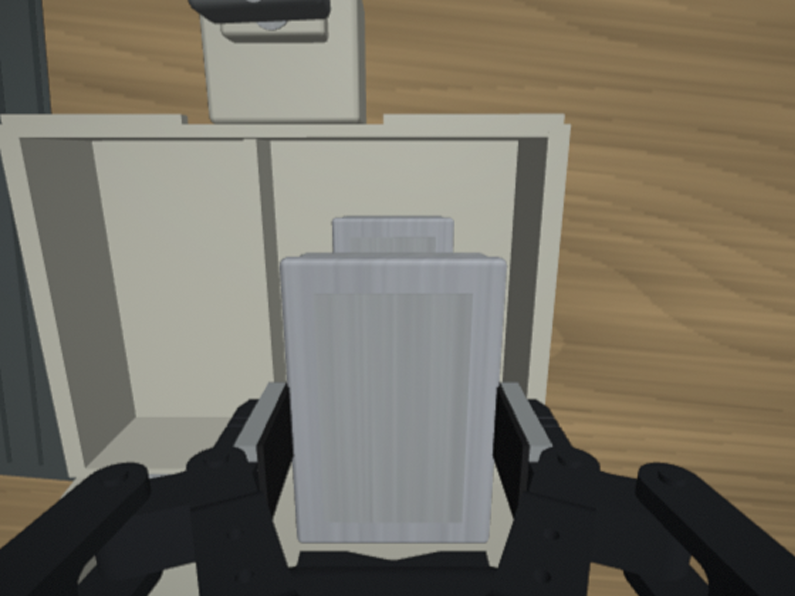

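The second box is held level at (393,400), 3 mm too near the robot, so I'll correct that and place it.

```bash
python3 -m handwheel '{"deltas":[[-0.2,-0.07,0.01,0.8,0],[-0.2,0,0,0.8,0],[-0.2,0,0,0.5,0],[-0.2,0,0,0.3,0],[-0.2,0,0,0.03,0],[-0.2,0,0,0,0],[0.65,0,0,0,0],[0.65,0,0,0,0],[0.65,0,0,0,0]]}' && python3 -m handwheel '{"deltas":[[0.65,0,0,-0.6,0],[0.65,0,0,-0.9,0],[0.65,0,0,-0.9,0],[1,0,0,-0.4,0],[1,0,0,0,0]]}' && python3 - <<'E'
from h import *
f,P=cam('wrist'); print(rect(P,.05,.064,(.548,.202))); plan(480,-341,215,109.3)
f,P=cam('top');print(rect(P,.012,.06,(.48,-.341)),rect(P,.012,.06,(.62,-.073)),rect(P,.012,.06,(.607,-.336)))
E
```

```text
clock: 14.32
tcp_pos: [0.5509, 0.2042, 0.1191]
orientation: [0.0, -0.051, 0.999, 0.0]
wrist_force: [-0.5, -1.0, 0.9]
finger_gap: 0.0704
grip_force: 0.0
clock: 14.95
tcp_pos: [0.5513, 0.2043, 0.2316]
orientation: [0.001, -0.051, 0.999, 0.0]
wrist_force: [-0.3, 0.8, -0.7]
finger_gap: 0.0853
grip_force: 0.0
(array([549. , 204.3]), array([60.2, 89.3]), 5.8, np.float64(57.3), 10292)
at [550.7 204.1 230.2] phi 95.8 q6 0.12 gap 85.2 t 15.0 | roll -1.35 shift [  6.171 -12.278   0.38 ]
(array([ 480.2, -340.7]), array([60.4, 90. ]), 19.3, np.float64(20.1), 434) (array([618.1, -73.3]), array([42.4, 75.3]), 0.2, np.float64(22.8), 259) (array([ 606.6, -336.2]), array([47. , 74.5]), -17.7, np.float64(22.2), 267)
```

```bash
python3 -m handwheel '{"deltas":[[1,0,0,0,-0.67],[1,0,0,0,-0.68],[1,0.47,-0.94,0,0],[1,0.47,-0.94,0,0],[1,0.47,-0.94,0,0],[1,0.47,-0.94,0,0],[1,0.47,-0.94,0,0],[1,0.47,-0.94,0,0],[1,0.47,-0.94,0,0],[1,0.47,-0.94,0,0],[1,0.47,-0.94,0,0],[1,0.47,-0.94,0,0],[1,0.47,-0.94,0,0],[1,0.47,-0.94,0.2,0],[1,0.5,-1,0.2,0],[1,0,0,0,0],[1,0,0,0,0]]}' && python3 - <<'E'
from h import *
f,P=cam('wrist'); r=rect(P,.010,.05,(.48,-.341)); print(r); plan(*r[0],82,90+r[2])
E
```

```text
clock: 17.18
tcp_pos: [0.481, -0.34, 0.213]
orientation: [-0.001, -0.168, 0.986, 0.002]
wrist_force: [-0.3, 0.1, 0.8]
finger_gap: 0.0855
grip_force: 0.0
(array([ 482.4, -342.6]), array([60.2, 90.2]), 18.9, np.float64(21.3), 9065)
at [ 481.4 -339.6  213.6] phi 109.4 q6 -1.09 gap 85.1 t 17.2 | roll 0.05 shift [-3.00e-03 -8.80e-02  3.29e+00]
```

```bash
python3 -m handwheel '{"deltas":[[1,0,-0.09,0.8,0.05],[1,0,0,0.8,0],[1,0,0,0.8,0],[1,0,0,0.7,0],[1,0,0,0.19,0],[1,0,0,0,0],[-0.2,0,0,0,0],[-0.2,0,0,0,0],[-0.2,0,0,0,0],[-0.2,0,0,0,0]]}' && python3 -c "
from h import *
plan(549.1,203.8,230,95.8)"
```

```text
clock: 18.48
tcp_pos: [0.4838, -0.3446, 0.0851]
orientation: [0.001, -0.164, 0.986, -0.001]
wrist_force: [-0.4, 2.0, 6.6]
finger_gap: 0.0577
grip_force: 63.4
at [ 483.8 -344.6   85.1] phi 108.9 q6 -1.08 gap 57.7 t 18.5 | roll 1.31 shift [-3.018 13.467 -3.646]
```

```bash
python3 -m handwheel '{"deltas":[[-0.2,0,0,-0.9,0],[-0.2,0,0,-0.9,0.65],[-0.2,0,0,-0.95,0.66],[-0.2,-0.1,0.9,-0.9,0],[-0.2,-0.1,0.9,0,0],[-0.2,-0.1,0.9,0,0],[-0.2,-0.1,0.9,0,0],[-0.2,-0.1,0.9,0,0],[-0.2,-0.1,0.9,0,0],[-0.2,-0.3,0.9,0,0],[-0.2,-0.3,0.9,0,0],[-0.2,-0.3,0.9,0,0],[-0.2,-0.3,0.9,0,0],[-0.2,-0.3,0.9,0,0],[-0.2,-0.3,0.9,0,0],[-0.2,-0.3,0.9,0,0],[-0.2,-0.3,0.9,0,0],[-0.2,-0.22,0.87,0,0],[-0.2,0,0,0,0],[-0.2,0,0,0,0]]}' && python3 - <<'E'
from h import *
plan(549.1,203.8,118,95.8)
f,P=cam('wrist'); save('w4',f,1.42)
print(rect(P,.14,.21,(.549,.203)))
E
```

```text
clock: 20.98
tcp_pos: [0.5569, 0.2046, 0.2293]
orientation: [-0.0, -0.05, 0.999, -0.0]
wrist_force: [-0.7, -0.8, -2.8]
finger_gap: 0.0577
grip_force: 65.6
at [556.9 204.6 229.3] phi 95.8 q6 0.12 gap 57.7 t 21.0 | roll -0.0 shift [0.196 0.    2.783]
(array([556. , 204.6]), array([83.8, 90.6]), 5.6, np.float64(165.5), 28966)
```

View pics/w4.png

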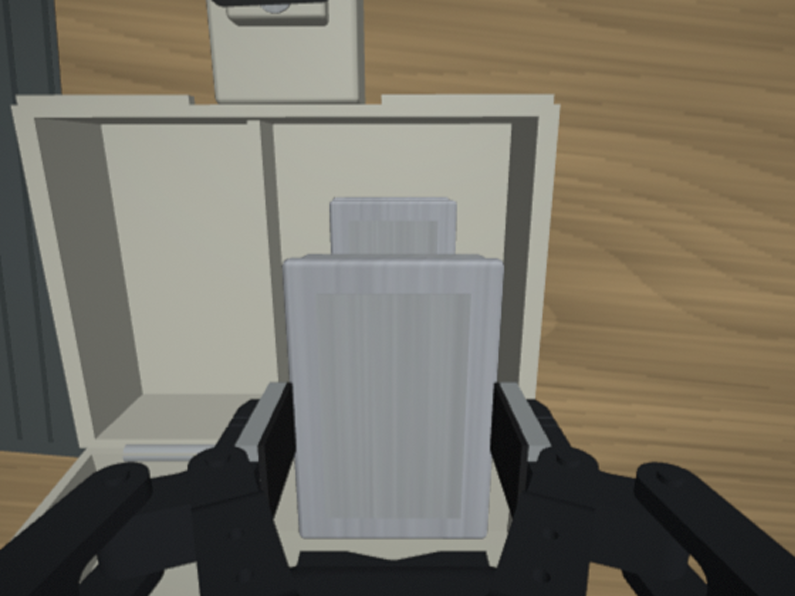

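The third box is held level at (393,395), 7 mm too far back. I'll shift it and place it.

```bash
python3 -m handwheel '{"deltas":[[-0.2,0.17,-0.01,0.6,0],[-0.2,0,0,0.8,0],[-0.2,0,0,0.4,0],[-0.2,0,0,0.28,0],[-0.2,0,0,0.04,0],[-0.2,0,0,0,0],[0.65,0,0,0,0],[0.65,0,0,0,0],[0.65,0,0,0,0]]}' && python3 -m handwheel '{"deltas":[[0.65,0,0,-0.6,0],[0.65,0,0,-0.9,0],[0.65,0,0,-0.9,0],[1,0,0,-0.4,0],[1,0,0,0,0]]}' && python3 - <<'E'
from h import *
f,P=cam('wrist'); print(rect(P,.07,.086,(.548,.202)));
f,P=cam('top');r=rect(P,.012,.06,(.62,-.073));print(r,rect(P,.012,.06,(.607,-.336))); plan(619.5,-73.5,215,90.3)
E
```

```text
clock: 22.15
tcp_pos: [0.5507, 0.2039, 0.1449]
orientation: [0.001, -0.05, 0.999, 0.0]
wrist_force: [0.1, 0.1, -0.4]
finger_gap: 0.0703
grip_force: 0.0
clock: 22.78
tcp_pos: [0.551, 0.2039, 0.2572]
orientation: [0.001, -0.05, 0.999, 0.0]
wrist_force: [0.1, 0.5, -1.5]
finger_gap: 0.0854
grip_force: 0.0
(array([550. , 204.4]), array([60.2, 89.7]), 5.7, np.float64(79.3), 10038)
(array([617.6, -73.2]), array([42.2, 75.3]), 0.4, np.float64(23.0), 258) (array([ 607.4, -336.3]), array([46.7, 74. ]), -17.3, np.float64(22.4), 267)
at [549.9 203.7 255. ] phi 95.7 q6 0.12 gap 85.1 t 22.9 | roll 0.54 shift [-1.705 -6.938  0.998]
```

```bash
python3 -m handwheel '{"deltas":[[1,0,-0.5,0,0.54],[1,0,-0.92,0,0],[1,0,-0.92,0,0],[1,0,-0.92,0,0],[1,0,-0.92,0,0],[1,-0.6,-0.92,0.4,0],[1,-0.6,-0.92,0.4,0],[1,-0.5,-0.92,0.2,0],[1,0,0,0,0],[1,0,0,0,0]]}' && python3 - <<'E'
from h import *
f,P=cam('wrist'); r=rect(P,.012,.05,(.62,-.0735)); print(r); plan(*r[0],82,90+r[2])
E
```

```text
clock: 24.12
tcp_pos: [0.621, -0.073, 0.2146]
orientation: [-0.002, -0.003, 1.0, 0.001]
wrist_force: [-0.2, -0.7, -0.7]
finger_gap: 0.0852
grip_force: 0.0
(array([ 613.8, -104.4]), array([46. , 74.7]), 0.4, np.float64(23.5), 5745)
at [621.1 -72.5 215.3] phi 90.4 q6 -0.25 gap 85.0 t 24.2 | roll -0.0 shift [ 0.179 -0.799  3.332]
```

The block has just been knocked to (614,-104). I'll re-centre and measure again.

```bash
python3 -m handwheel '{"deltas":[[1,0.18,-0.8,0.6,0],[1,0,0,0.6,0],[1,0,0,0,0],[1,0,0,0,0]]}' && python3 - <<'E'
from h import *
f,P=cam('wrist'); r=rect(P,.012,.05,(.614,-.104)); print(r); plan(*r[0],80,90+r[2])
E
```

```text
clock: 24.68
tcp_pos: [0.6152, -0.1044, 0.1694]
orientation: [0.001, -0.004, 1.0, -0.0]
wrist_force: [1.1, 0.8, 0.8]
finger_gap: 0.0853
grip_force: 0.0
(array([ 613.9, -104.2]), array([46. , 75.3]), 0.0, np.float64(23.5), 7913)
at [ 615.5 -104.6  169.7] phi 90.4 q6 -0.3 gap 85.1 t 24.7 | roll 0.04 shift [0.045 0.011 2.243]
```

```bash
python3 -m handwheel '{"deltas":[[1,0.04,0.01,0.7,0],[1,0,0,0.8,0],[1,0,0,0.69,0],[1,0,0,0,0],[-0.5,0,0,0,0],[-0.5,0,0,0,0],[-0.5,0,0,0,0],[-0.5,0,0,0,0],[-0.5,0,0,0,0]]}' 40 && python3 - <<'E'
from h import *
a=np.radians(5.9); c=np.array([552.4,157.6])
w=lambda x,y:(c+[x*np.cos(a)-y*np.sin(a),x*np.sin(a)+y*np.cos(a)])
print('near',w(-39.5,-67.5),'far',w(39.5,-67.5)); plan(*w(39.5,-67.5),190,95.9)
E
```

```text
clock: 25.85
tcp_pos: [0.6146, -0.1053, 0.0827]
orientation: [0.002, -0.003, 1.0, -0.0]
wrist_force: [0.5, 0.1, 5.7]
finger_gap: 0.0453
grip_force: 42.2
near [520.04773496  86.39725464] far [598.62925751  94.51786505]
at [ 614.6 -105.3   82.7] phi 90.3 q6 -0.3 gap 45.3 t 25.9 | roll -0.56 shift [-0.126  5.007 -2.686]
```

Centred, the gripper body would come within about 2 mm of the cover. I'll regrasp 14 mm nearer the robot.

```bash
python3 -m handwheel '{"deltas":[[0.6,0,0,0,0],[0.6,0,0,0,0],[0.6,0.37,0,0,0],[0.6,0,0,0,0],[-0.5,0,0,0,0],[-0.5,0,0,0,0],[-0.5,0,0,0,0],[-0.5,0,0,0,0],[-0.5,0,0,-0.7,0],[-0.5,0,0,-0.9,-0.28],[-0.5,0,0,-0.9,-0.28],[-0.5,0,0,-0.3,0],[-0.5,0,0,0,0]]}' 60 && python3 - <<'E'
from h import *
f,P=cam('wrist'); r=rect(P,.10,.16,(.614,-.105)); print(r); plan(584.5,93,190,95.9); save('w5',f,1.42)
E
```

```text
clock: 27.48
tcp_pos: [0.5987, -0.1051, 0.1925]
orientation: [0.0, -0.051, 0.999, -0.0]
wrist_force: [0.3, -0.4, -1.2]
finger_gap: 0.0448
grip_force: 62.7
(array([ 609.6, -103.4]), array([68.3, 71.9]), -83.9, np.float64(135.0), 17303)
at [ 598.  -104.9  191.4] phi 95.9 q6 -0.41 gap 44.3 t 27.5 | roll 0.0 shift [-0.172  4.956  0.039]
```

View pics/w5.png

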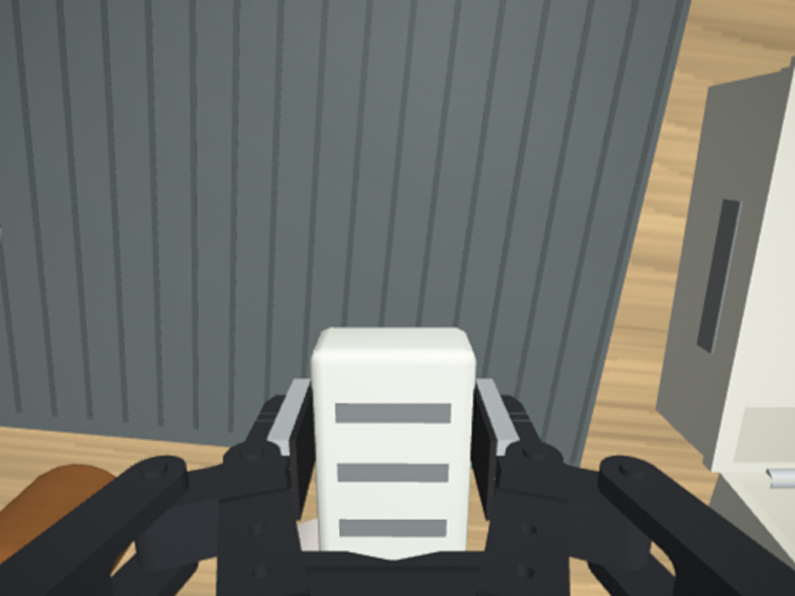

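The block is held level, gripped off-centre at (393,440). I'll carry it to the small compartment.

```bash
python3 -m handwheel '{"deltas":[[-0.5,0.1,0.5,0,0],[-0.5,0,0.9,0,0],[-0.5,0,0.9,0,0],[-0.5,0,0.9,0,0],[-0.5,0,0.9,0,0],[-0.5,-0.27,0.86,0,0],[-0.5,0,0,0,0],[-0.5,0,0,0,0]]}' && python3 - <<'E'
from h import *
plan(584.7,93.1,88,95.9)
f,P=cam('wrist'); save('w6',f,1.42); print(rect(P,.10,.16,(.6,.095)))
E
```

```text
clock: 28.52
tcp_pos: [0.5836, 0.0936, 0.1915]
orientation: [-0.001, -0.052, 0.999, -0.0]
wrist_force: [0.7, 0.1, -0.7]
finger_gap: 0.0443
grip_force: 62.6
at [583.6  93.6 191.5] phi 96.0 q6 -0.08 gap 44.3 t 28.5 | roll 0.01 shift [-0.032 -0.014  2.588]
(array([594.7,  95.2]), array([68.8, 71.8]), -84.0, np.float64(134.0), 17309)
```

View pics/w6.png

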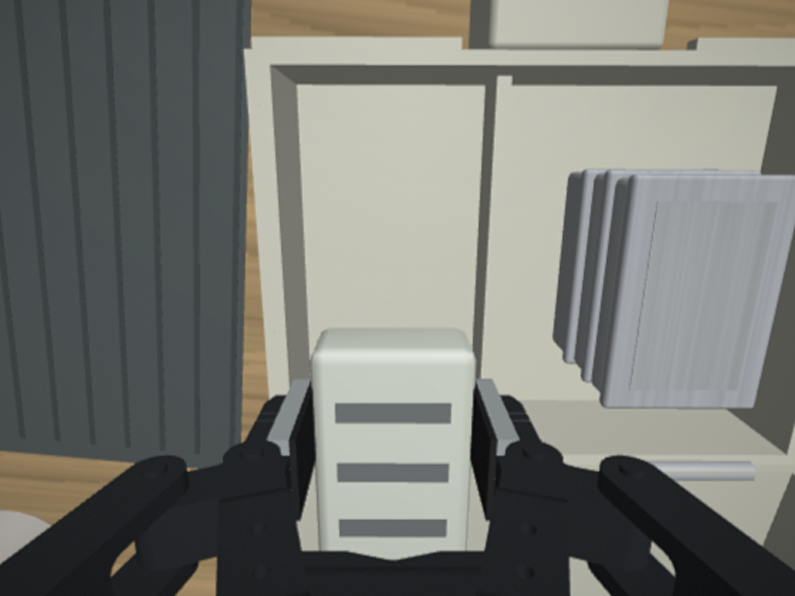

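The block hangs over the small compartment's rear half at (393,440), clear of its walls; the column of boxes stands square at (690,290). I'll lower and release.

```bash
python3 -m handwheel '{"deltas":[[-0.5,-0.03,-0.01,0.7,0],[-0.5,0,0,0.8,0],[-0.5,0,0,0.6,0],[-0.5,0,0,0.3,0],[-0.5,0,0,0.18,0],[-0.5,0,0,0,0],[0.25,0,0,0,0],[0.25,0,0,0,0],[0.25,0,0,0,0]]}' && python3 -m handwheel '{"deltas":[[0.25,0,0,-0.6,0],[0.25,0,0,-0.9,0],[0.25,0,0,-0.9,0],[1,0,0,-0.6,0],[1,0,0,0,0]]}' && python3 - <<'E'
from h import *
f,P=cam('wrist'); print(rect(P,.015,.036,(.598,.094))); print(rect(P,.07,.086,(.55,.204)))
f,P=cam('top');r=rect(P,.012,.06,(.607,-.336));print(r); plan(*r[0],215,90+r[2])
E
```

```text
clock: 29.7
tcp_pos: [0.5863, 0.0928, 0.09]
orientation: [0.0, -0.052, 0.999, 0.0]
wrist_force: [-0.1, 0.5, -0.2]
finger_gap: 0.0532
grip_force: 0.0
clock: 30.32
tcp_pos: [0.5874, 0.0928, 0.212]
orientation: [0.003, -0.052, 0.999, -0.0]
wrist_force: [0.3, 0.5, -0.2]
finger_gap: 0.0852
grip_force: 0.0
(array([587.7, 102.5]), array([103.3, 106.1]), -84.2, np.float64(29.6), 8402)
(array([550.5, 204.2]), array([61.3, 90.2]), 5.8, np.float64(79.3), 16117)
(array([ 606.8, -335.9]), array([46.8, 75.1]), -17.4, np.float64(22.6), 264)
at [585.8  92.7 209.1] phi 95.9 q6 -0.08 gap 85.6 t 30.4 | roll 2.33 shift [ -3.705 -10.069  -0.148]
```

```bash
python3 -m handwheel '{"deltas":[[1,0,0,-0.3,0.8],[1,0,0,0,0.8],[1,0,0,0,0.73],[1,-0.37,-0.95,0,0],[1,-0.37,-0.95,0,0],[1,-0.37,-0.95,0,0],[1,-0.37,-0.95,0,0],[1,-0.37,-0.95,0,0],[1,-0.37,-0.95,0,0],[1,-0.37,-0.95,0,0],[1,-0.37,-0.95,0,0],[1,-0.37,-0.95,0.2,0],[1,-0.37,-0.95,0.5,0],[1,0,-0.57,0.5,0],[1,0,0,0,0],[1,0,0,0,0]]}' && python3 - <<'E'
from h import *
f,P=cam('wrist'); r=rect(P,.012,.05,(.607,-.336)); print(r); plan(*r[0],82,90+r[2])
E
```

```text
clock: 32.42
tcp_pos: [0.6067, -0.3347, 0.173]
orientation: [-0.001, 0.151, 0.989, 0.001]
wrist_force: [-0.6, 0.3, 0.9]
finger_gap: 0.0853
grip_force: 0.0
(array([ 610.2, -337.9]), array([46. , 75.3]), -17.3, np.float64(23.5), 7517)
at [ 607.3 -334.6  173.8] phi 72.7 q6 -0.32 gap 85.4 t 32.5 | roll 0.0 shift [-0.094 -0.057  2.295]
```

```bash
python3 -m handwheel '{"deltas":[[1,-0.1,-0.06,0.7,0],[1,0,0,0.8,0],[1,0,0,0.77,0],[1,0,0,0,0],[-0.5,0,0,0,0],[-0.5,0,0,0,0],[-0.5,0,0,0,0],[-0.5,0,0,0,0],[-0.5,0,0,0,0]]}' && python3 -c "
from h import *
plan(520,86.4,195,95.9)"
```

```text
clock: 33.6
tcp_pos: [0.6114, -0.3401, 0.0853]
orientation: [0.002, 0.151, 0.989, -0.001]
wrist_force: [-0.0, 2.2, 6.5]
finger_gap: 0.0444
grip_force: 62.7
at [ 611.4 -340.1   85.3] phi 72.6 q6 -0.32 gap 44.4 t 33.6 | roll -2.33 shift [ 1.167 10.839 -2.757]
```

```bash
python3 -m handwheel '{"deltas":[[-0.5,0,0,-0.9,0],[-0.5,0,0,-0.9,-0.8],[-0.5,0,0,-0.9,-0.8],[-0.5,0,0,-0.06,-0.73],[-0.5,0.11,0.95,0,0],[-0.5,0.11,0.95,0,0],[-0.5,0.11,0.95,0,0],[-0.5,0.11,0.95,0,0],[-0.5,0.11,0.95,0,0],[-0.5,0.11,0.95,0,0],[-0.5,0.11,0.95,0,0],[-0.5,0.11,0.95,0,0],[-0.5,0.11,0.95,0,0],[-0.5,0.11,0.95,0,0],[-0.5,0.07,0.95,0,0],[-0.5,0,0.4,0,0],[-0.5,0,0,0,0],[-0.5,0,0,0,0]]}' && python3 - <<'E'
from h import *
plan(520,86.4,88,95.9)
f,P=cam('wrist'); save('w7',f,1.42); print(rect(P,.10,.16,(.52,.086)))
q=P[np.isfinite(P[...,2])&(abs(P[...,2]-.134)<.01)&(abs(P[...,1]-.086)<.015)]; print('block front edge x',np.percentile(q[:,0],1))
E
```

```text
clock: 35.85
tcp_pos: [0.5192, 0.0866, 0.1933]
orientation: [0.0, -0.051, 0.999, -0.0]
wrist_force: [-0.0, 0.1, -0.4]
finger_gap: 0.0444
grip_force: 61.9
at [519.2  86.6 193.3] phi 95.9 q6 -0.09 gap 44.4 t 35.9 | roll 0.0 shift [-0.019 -0.005  2.631]
(array([516.7,  86.7]), array([71.5, 74. ]), 5.9, np.float64(131.7), 18932)
block front edge x 0.47941122619768073
```

View pics/w7.png

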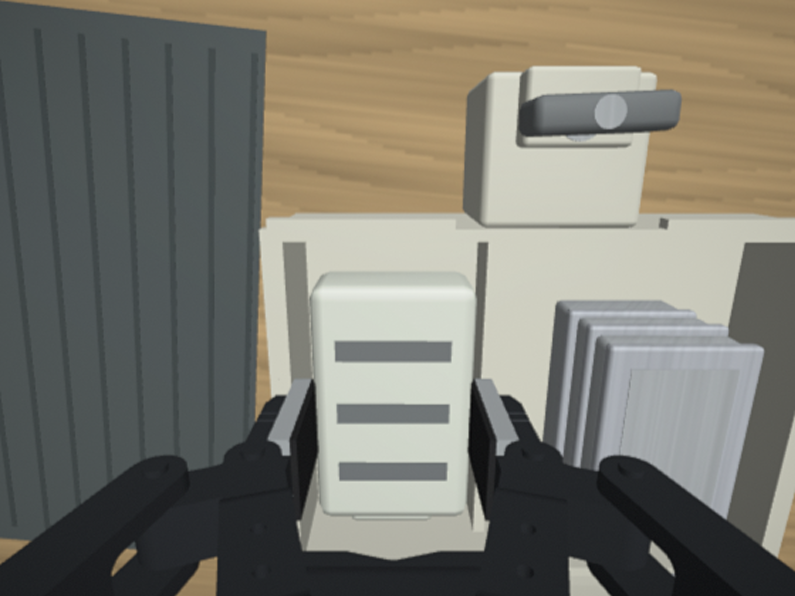

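The block is held level, fully visible between (312,275) and (475,515), about 3.5 mm too near the robot. I'll correct and lower.

```bash
python3 -m handwheel '{"deltas":[[-0.5,-0.07,0,0.7,0],[-0.5,0,0,0.8,0],[-0.5,0,0,0.6,0],[-0.5,0,0,0.25,0],[-0.5,0,0,0.17,0],[-0.5,0,0,0,0]]}' && python3 -c "
from h import *
plan(520,86.4,88,95.9)"
```

```text
clock: 36.65
tcp_pos: [0.5218, 0.0874, 0.0925]
orientation: [0.0, -0.052, 0.999, 0.0]
wrist_force: [-0.1, -0.0, -1.8]
finger_gap: 0.0444
grip_force: 61.9
at [521.8  87.4  92.5] phi 95.9 q6 -0.09 gap 44.4 t 36.6 | roll 0.0 shift [ 0.048 -0.021  0.113]
```

```bash
python3 -m handwheel '{"deltas":[[-0.5,0,0,0.03,0],[0.25,0,0,0,0],[0.25,0,0,0,0],[0.25,0,0,0,0],[0.25,0,0,-0.6,0],[0.25,0,0,-0.9,0],[0.25,0,0,-0.9,0],[0,0,0,-0.9,0],[-1,0.7,0.6,-0.9,0],[-1,0.7,0.7,-0.9,0],[-1,0.2,0,-0.9,0],[-1,0,0,0,0],[-1,0,0,0,0]]}' && python3 - <<'E'
from h import *
f,P=cam('wrist'); save('w8',f,1.42); np.save('w8.npy',P); print(rect(P,.07,.086,(.55,.204)))
B=P.reshape(-1,3)*1000; a=np.radians(5.9); d=B[:,:2]-[552.4,157.6]; b=np.c_[d@[np.cos(a),np.sin(a)],d@[-np.sin(a),np.cos(a)],B[:,2]]
m=(b[:,0]>88)&(b[:,0]<160)&(abs(b[:,1])<100)&(b[:,2]>75); c=b[m]; 
print(len(c), c[:,2].max() if len(c) else 0)
m=(b[:,0]>-80)&(b[:,0]<80)&(b[:,1]<-30)&(b[:,1]>-105)&(b[:,2]>20); q=b[m]; print('blk z',np.percentile(q[:,2],[2,50,98]).round(1),'y',np.percentile(q[:,1],[1,99]),'x',np.percentile(q[:,0],[1,99]))
f,P=cam('top');p=P.reshape(-1,3)*1000;d=p[:,:2]-[552.4,157.6]; t=np.c_[d@[np.cos(a),np.sin(a)],d@[-np.sin(a),np.cos(a)],p[:,2]]
m=(t[:,0]>60)&(t[:,0]<200)&(abs(t[:,1])<118)&(t[:,2]>150); q=t[m]; print('cover top',q[q[:,2].argsort()[-40:]].mean(0).round(1), np.percentile(q[:,2],99))
plan(552,157,400,95.9)
E
```

```text
clock: 38.28
tcp_pos: [0.4524, 0.1328, 0.3307]
orientation: [0.0, -0.052, 0.999, 0.0]
wrist_force: [0.1, 0.2, 0.0]
finger_gap: 0.0001
grip_force: 0.0
(array([545.5, 204. ]), array([60.1, 81.2]), 5.9, np.float64(79.3), 3819)
0 0
blk z [23.9 29.6 31.4] y [-89.40262876 -43.11609279] x [-70.7381594   64.86014809]
cover top [112.   -2.8 257.3] 257.5061346840227
at [452.2 132.6 329.8] phi 95.9 q6 0.01 gap 0.0 t 38.4 | roll 0.0 shift [-2.541  0.351 -1.76 ]
```

View pics/w8.png

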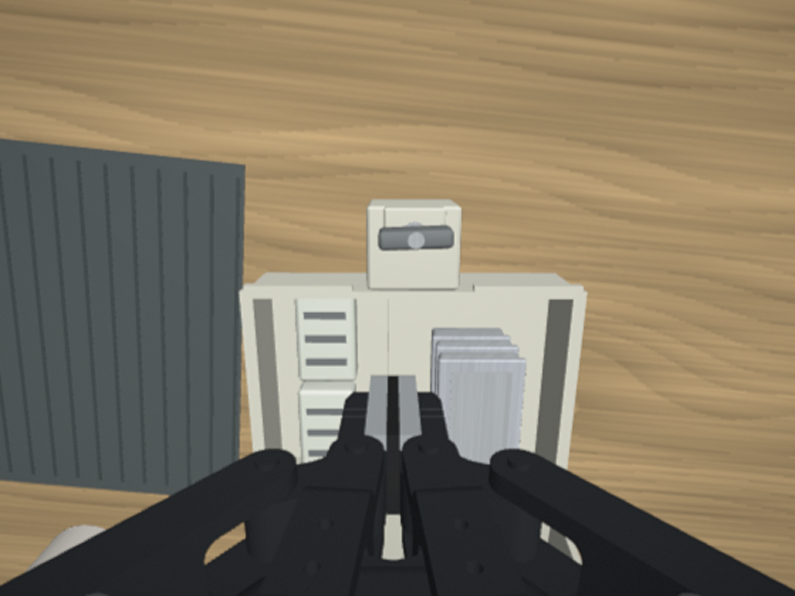

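All packed: the blocks lie in line at (327,340) and (327,420), and the column is at (480,400). The cover's lip top is at carrier x = 112 mm, z = 257 mm, so the cover angle is about 1.71. I'll bring the closed fingers behind the lip.

```bash
python3 -m handwheel '{"deltas":[[-1,0,0.3,-0.9,0],[-1,-0.3,0.1,-0.6,0],[-1,-0.9,0,0,0],[-1,-0.9,0,0,0],[-1,-0.9,0,0,0],[-1,-0.9,0,0,0],[-1,-0.9,0,0,0],[-1,-0.9,0,0,0],[-1,0,0,0,0],[-1,0,0,0,0]]}' && python3 -c "
from h import *
plan(687,171.5,315,95.9)"
```

```text
clock: 39.62
tcp_pos: [0.6774, 0.1721, 0.3894]
orientation: [-0.002, -0.052, 0.999, -0.0]
wrist_force: [-0.0, -0.0, -0.7]
finger_gap: 0.0002
grip_force: 0.0
at [677.4 172.1 389.4] phi 95.9 q6 0.03 gap 0.2 t 39.6 | roll 0.0 shift [-0.244 -0.039  1.859]
```

```bash
python3 -m handwheel '{"deltas":[[-1,-0.3,-0.04,0.5,0],[-1,0,0,0.7,0],[-1,0,0,0.66,0],[-1,0,0,0,0]]}' && python3 - <<'E'
from h import *
s,M=tool(); p=s['tcp_pos']*1000; a=np.radians(5.9); d=p[:2]-[552.4,157.6]; cur=np.array([d@[np.cos(a),np.sin(a)],p[2]-72.6]); print(cur,d@[-np.sin(a),np.cos(a)],s['wrist_force'])
for th in range(95,-6,-8):
    t=np.radians(th); D=186+6*(95-th)/95
    n=np.array([85-D*np.cos(t)+8*np.sin(t)+11,60+D*np.sin(t)+8*np.cos(t)])
    if th<3: n[1]=66
    print(th,n.round(),(-(n-cur)/40).round(2)); cur=n
E
```

```text
clock: 40.12
tcp_pos: [0.6881, 0.1717, 0.3137]
orientation: [-0.003, -0.052, 0.999, -0.0]
wrist_force: [0.2, -0.1, 1.1]
finger_gap: 0.0
grip_force: 0.0
[136.41427242 241.11726575] 0.12661513913644917 [ 0.23121187 -0.10401362  1.08815685]
95 [120. 245.] [ 0.41 -0.09]
87 [ 94. 247.] [ 0.65 -0.05]
79 [ 68. 245.] [0.65 0.04]
71 [ 43. 240.] [0.64 0.13]
63 [ 18. 231.] [0.62 0.22]
55 [ -6. 219.] [0.58 0.3 ]
47 [-27. 204.] [0.54 0.38]
39 [-46. 185.] [0.48 0.46]
31 [-63. 165.] [0.41 0.52]
23 [-76. 142.] [0.34 0.57]
15 [-86. 117.] [0.25 0.62]
7 [-93.  91.] [0.17 0.65]
-1 [-96.  66.] [0.08 0.63]
```

```bash
python3 -m handwheel '{"deltas":[[-1,0.4,0,-0.05,0],[-1,0.33,0,0,0],[-1,0.33,0,-0.05,0],[-1,0.33,0,0.02,0],[-1,0.33,0,0.02,0],[-1,0.32,0,0.06,0],[-1,0.32,0,0.07,0],[-1,0.31,0,0.11,0],[-1,0.31,0,0.11,0],[-1,0,0,0,0]]}' && python3 - <<'E'
from h import *
s,M=tool(); p=s['tcp_pos']*1000; a=np.radians(5.9); d=p[:2]-[552.4,157.6]; print(d@[np.cos(a),np.sin(a)],p[2]-72.6,s['wrist_force'].round(1))
f,P=cam('side'); save('s2',f[60:270,180:390],2.8)
E
```

```text
clock: 41.38
tcp_pos: [0.5709, 0.1596, 0.3068]
orientation: [0.001, -0.052, 0.999, 0.0]
wrist_force: [0.2, 0.0, 0.5]
finger_gap: -0.0
grip_force: 0.0
18.59151857302218 234.18008148307953 [0.2 0.  0.5]
```

View pics/s2.png

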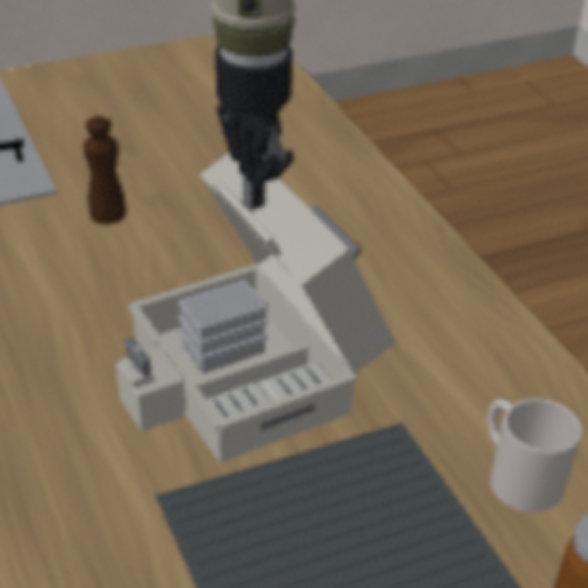

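The cover is following the fingers at (255,195), about half closed, with the column and blocks inside. I'll continue along the arc.

```bash
python3 -m handwheel '{"deltas":[[-1,0.3,0,0.22,0],[-1,0.29,0,0.15,0],[-1,0.27,0,0.19,0],[-1,0.27,0,0.19,0],[-1,0.24,0,0.23,0],[-1,0.24,0,0.23,0],[-1,0.2,0,0.26,0],[-1,0.2,0,0.26,0],[-1,0.17,0,0.28,0],[-1,0.17,0,0.29,0],[-1,0.12,0,0.31,0],[-1,0.13,0,0.31,0],[-1,0,0,0,0]]}' && python3 - <<'E'
from h import *
s,M=tool(); p=s['tcp_pos']*1000; a=np.radians(5.9); d=p[:2]-[552.4,157.6]; print(d@[np.cos(a),np.sin(a)],p[2]-72.6,s['wrist_force'].round(1))
E
```

```text
clock: 43.05
tcp_pos: [0.4657, 0.1486, 0.1864]
orientation: [-0.002, -0.052, 0.999, -0.0]
wrist_force: [-4.1, -0.9, -0.9]
finger_gap: 0.0001
grip_force: 1.9
-87.15940589859788 113.76968940537253 [-4.1 -0.9 -0.9]
```

```bash
python3 -m handwheel '{"deltas":[[-1,0.1,0,0.32,0],[-1,0.06,0,0.33,0],[-1,0.03,0,0.3,0],[-1,0,0,0.2,0],[-1,0,0,0.1,0],[-1,0,0,0,0],[-1,0,0,0,0]]}' && python3 - <<'E'
from h import *
s,M=tool(); p=s['tcp_pos']*1000; a=np.radians(5.9); d=p[:2]-[552.4,157.6]; print(d@[np.cos(a),np.sin(a)],p[2]-72.6,s['wrist_force'].round(1))
E
```

```text
clock: 43.92
tcp_pos: [0.4544, 0.1475, 0.1403]
orientation: [-0.005, -0.052, 0.999, -0.001]
wrist_force: [-27.8, -4.1, 37.6]
finger_gap: -0.0002
grip_force: 19.6
-98.48887977085307 67.72199158638239 [-27.8  -4.1  37.6]
```

```bash
python3 -m handwheel '{"deltas":[[-1,0,0,-0.8,0],[-1,0,0,-0.9,-0.9],[-1,0.3,0,-0.9,-0.9],[-0.3,0,0,0,-0.9],[-0.3,0,0,0,-0.9],[-0.3,0,0,0,-0.9],[-0.3,0,0,0,-0.9],[-0.3,0,0,0,-0.9],[-0.3,0,0,0,-0.9],[-0.3,0,0,0,-0.9],[-0.3,0,0,0,-0.9],[-0.3,0,0,0,0],[-0.3,0,0,0,0]]}' && python3 - <<'E'
from h import *
f,P=cam('wrist'); save('w9',f,1.42)
B=P.reshape(-1,3); m=(B[:,2]>.085)&(B[:,2]<.1)&(B[:,0]<.46)&(B[:,0]>.40)&(abs(B[:,1]-.145)<.05); print('btn',m.sum(),cv2.minAreaRect((B[m,:2]*1000).astype(np.float32)) if m.sum()>20 else '')
f,P=cam('top');p=P.reshape(-1,3)*1000;a=np.radians(5.9);d=p[:,:2]-[552.4,157.6]; t=np.c_[d@[np.cos(a),np.sin(a)],d@[-np.sin(a),np.cos(a)],p[:,2]]
for x in(-60,-30,30,60):
    m=(abs(t[:,0]-x)<8)&(abs(t[:,1])<105)&(t[:,2]<140); print('cover z at',x,np.median(t[m,2]).round(1))
plan(427.1,144.7,149,5.9)
E
```

```text
clock: 45.55
tcp_pos: [0.4491, 0.145, 0.2425]
orientation: [-0.0, 0.742, -0.67, 0.0]
wrist_force: [-0.5, 0.3, -0.5]
finger_gap: 0.0299
grip_force: 0.0
btn 1305 ((427.10736083984375, 144.07595825195312), (11.836796760559082, 45.35271453857422), 8.025959968566895)
cover z at -60 122.7
cover z at -30 122.4
cover z at 30 120.6
cover z at 60 120.2
at [448.8 145.  242.4] phi -174.1 q6 -1.53 gap 29.8 t 45.6 | roll -0.0 shift [-0.048  0.542  2.334]
```

View pics/w9.png

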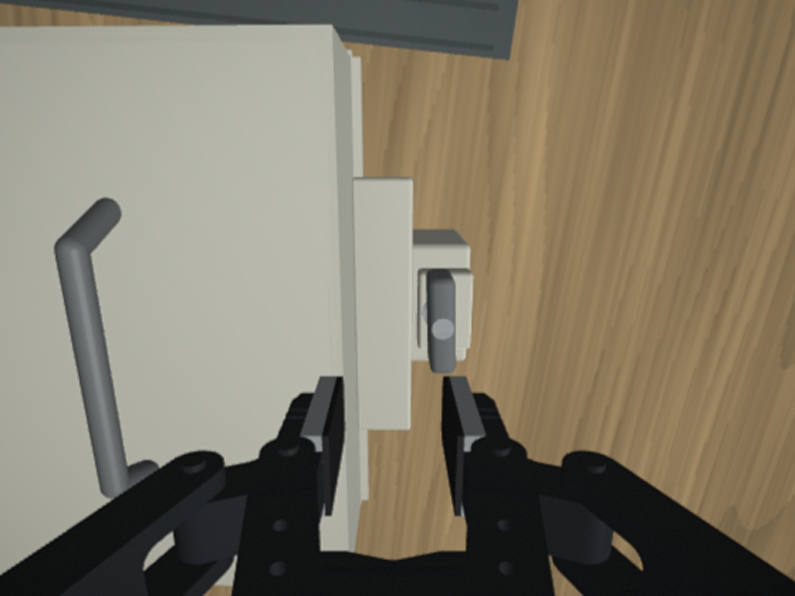

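The cover looks shut. Its lip at (385,300) lies beside the button pad, and the button bar at (441,320) still lies along the front. I'll check the lip height, then move to the button.

```bash
python3 -m handwheel '{"deltas":[[-0.3,-0.05,0.54,0.4,0],[-0.3,0,0,0,0]]}' && python3 - <<'E'
from h import *
f,P=cam('wrist'); 
p=P.reshape(-1,3)*1000;a=np.radians(5.9);d=p[:,:2]-[552.4,157.6]; t=np.c_[d@[np.cos(a),np.sin(a)],d@[-np.sin(a),np.cos(a)],p[:,2]]
m=(abs(t[:,0]+102)<6)&(abs(abs(t[:,1])-45)<12); print('lip z',np.median(t[m,2]),m.sum())
m=(t[:,0]>-80)&(t[:,0]<-25)&(t[:,2]>112)&(t[:,2]<130); k=np.polyfit(t[m,0],t[m,2],1); print('slope',k,m.sum())
m=(abs(t[:,0]+138)<4)&(abs(t[:,1])<15); print('pad z',np.median(t[m,2]))
plan(427.1,144.4,149,5.9)
E
```

```text
clock: 45.9
tcp_pos: [0.425, 0.1446, 0.2254]
orientation: [0.001, 0.743, -0.67, -0.001]
wrist_force: [0.2, -0.3, 1.0]
finger_gap: 0.0299
grip_force: 0.0
lip z 71.89944138348197 895
slope [-2.35916047e-02  1.21520261e+02] 37242
pad z 226.23926668441857
at [426.5 144.7 226.2] phi -174.1 q6 -1.53 gap 30.1 t 46.0 | roll 0.0 shift [ 0.009 -0.015  1.93 ]
```

The cover sits about 0.023 rad open, because it lifted a little as the finger withdrew. I'll press it down from its top before turning the button.

```bash
python3 -m handwheel '{"deltas":[[-1,0,-0.7,0,0],[-1,0,-0.7,0,0],[-1,0,0,0.4,0],[-1,0,0,0.3,0],[-1,0,0,0.15,0],[-1,0,0,0.1,0],[-1,0,0,0,0],[-1,0,0,0,0]]}' && python3 -m handwheel '{"deltas":[[-1,0,0,-0.4,0],[-0.4,0,0,-0.6,0],[-0.4,0,0.7,0,0],[-0.4,0,0.7,0,0],[-0.4,0,0,0,0]]}' && python3 - <<'E'
from h import *
f,P=cam('wrist'); 
p=P.reshape(-1,3)*1000;a=np.radians(5.9);d=p[:,:2]-[552.4,157.6]; t=np.c_[d@[np.cos(a),np.sin(a)],d@[-np.sin(a),np.cos(a)],p[:,2]]
m=(abs(t[:,0]+102)<6)&(abs(abs(t[:,1])-45)<12); print('lip z',np.median(t[m,2]),m.sum())
m=(t[:,0]>-80)&(t[:,0]<-25)&(t[:,2]>112)&(t[:,2]<130); k=np.polyfit(t[m,0],t[m,2],1); print('slope',k,m.sum())
plan(427.1,144.4,149,5.9)
E
```

```text
clock: 46.95
tcp_pos: [0.4822, 0.1505, 0.1924]
orientation: [-0.001, 0.743, -0.669, 0.001]
wrist_force: [-10.8, -2.3, 29.0]
finger_gap: 0.0004
grip_force: 14.1
clock: 47.58
tcp_pos: [0.425, 0.1447, 0.2286]
orientation: [0.0, 0.743, -0.669, -0.0]
wrist_force: [0.5, 0.6, 0.1]
finger_gap: 0.0256
grip_force: 0.0
lip z 67.62192325829383 754
slope [-4.80533879e-04  1.19572142e+02] 35636
at [426.4 144.8 228.8] phi -174.0 q6 -1.53 gap 25.4 t 47.6 | roll 0.01 shift [ 0.012 -0.013  1.995]
```

Fully shut now (lip at 67.6 mm, slope 0). I'll grip the turnbutton.

```bash
python3 -m handwheel '{"deltas":[[-0.4,0.01,-0.01,0.8,0],[-0.4,0,0,0.6,0],[-0.4,0,0,0.4,0],[-0.4,0,0,0.2,0],[-0.4,0,0,0,0],[-1,0,0,0,0],[-1,0,0,0,0],[-1,0,0,0,0],[-1,0,0,0,0]]}' 20 && python3 -c "
from h import *
plan(427.1,144.4,149,5.9)"
```

```text
clock: 48.75
tcp_pos: [0.4269, 0.1445, 0.1489]
orientation: [-0.0, 0.743, -0.669, -0.0]
wrist_force: [-2.9, 0.7, 5.1]
finger_gap: 0.0115
grip_force: 23.2
at [426.9 144.5 148.9] phi -174.0 q6 -1.53 gap 11.5 t 48.8 | roll 0.01 shift [ 0.004 -0.006 -0.003]
```

```bash
python3 -m handwheel '{"deltas":[[-1,0,0,0,0.6],[-1,0,0,0,0.7],[-1,0,0,0,0.7],[-1,0,0,0,0.7],[-1,0,0,0,0.7],[-1,0,0,0,0.7],[-1,0,0,0,0.7],[-1,0,0,0,0.7],[-1,0,0,0,0.7],[-1,0,0,0,0.7],[-1,0,0,0,0.7],[-1,0,0,0,0.7],[-1,0,0,0,0.5],[-1,0,0,0,0.1],[-1,0,0,0,0],[-1,0,0,0,0]]}' && python3 -m handwheel '{"deltas":[[-0.4,0,0,0,0],[-0.4,0,0,0,0],[-0.4,0,0,0,0],[-0.4,0,0,-0.5,0],[-0.4,0,0,-0.9,0],[-0.4,0,0,-0.9,0],[-0.4,0.5,0,-0.9,0],[-0.4,0,0,0,0]]}' && python3 - <<'E'
from h import *
f,P=cam('wrist'); save('w10',f,1.42)
p=P.reshape(-1,3)*1000;a=np.radians(5.9);d=p[:,:2]-[552.4,157.6]; t=np.c_[d@[np.cos(a),np.sin(a)],d@[-np.sin(a),np.cos(a)],p[:,2]]
m=(abs(t[:,0]+102)<6)&(abs(abs(t[:,1])-45)<12); print('lip z',np.median(t[m,2]))
m=(t[:,2]>85)&(t[:,2]<100)&(abs(t[:,0]+126)<32)&(abs(t[:,1])<35); print(cv2.minAreaRect(t[m,:2].astype(np.float32)))
m=(t[:,0]>-80)&(t[:,0]<-25)&(t[:,2]>112)&(t[:,2]<130); print(np.polyfit(t[m,0],t[m,2],1)); print(tool()[0]['clock'])
E
```

```text
clock: 50.75
tcp_pos: [0.4272, 0.1442, 0.1488]
orientation: [0.0, -0.061, 0.998, -0.0]
wrist_force: [-3.9, -1.3, 4.8]
finger_gap: 0.0114
grip_force: 23.2
clock: 51.75
tcp_pos: [0.408, 0.1422, 0.2789]
orientation: [0.003, -0.061, 0.998, 0.0]
wrist_force: [0.2, 0.2, 0.4]
finger_gap: 0.0258
grip_force: 0.0
lip z 67.132301815791
((-126.21520233154297, 0.004078865051269531), (46.014373779296875, 12.032984733581543), 1.2738837003707886)
[-6.71724297e-06  1.19571035e+02]
51.8
```

View pics/w10.png

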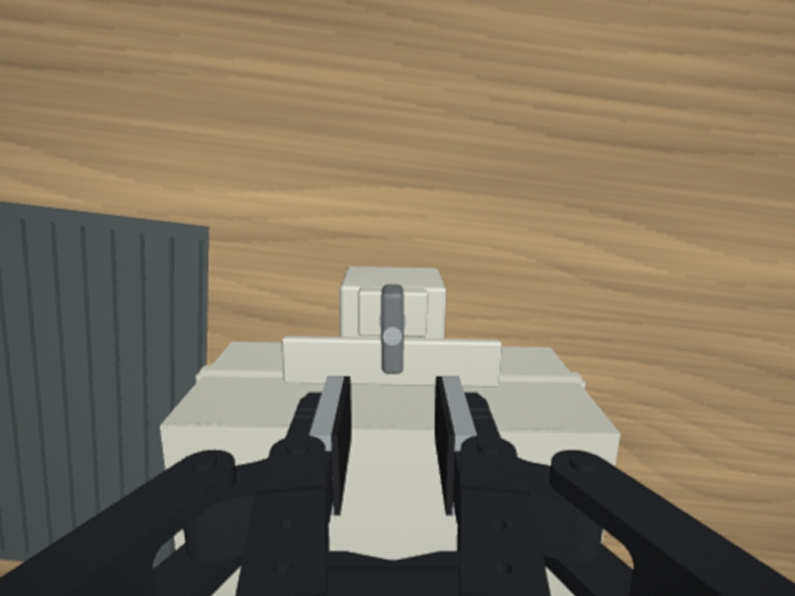

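The turnbutton at (392,330) points front to back over the lip, within about 1° of a quarter turn. The cover is flat and the robot is clear, so I'll hand in.

```bash
python3 -c "
from workcell import hand_in
print(hand_in())"
```

```text
the job is handed in; nothing more can be done
None
```

I packed all three snack boxes and both freezer blocks, shut the cover, turned the turnbutton over its lip and handed the job in; the hand-in gave no verdict.

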